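Find the heavy side of a loaded sample-mixer wheel by hand and hold it down

TASK

The sample mixer is switched off, and its upright wheel carries six bottles that look alike but are not equally full, so one side of it is heavy. Spin the wheel by hand and find that side by feel, minding that the bearing drags and lets the wheel stick a little short of the bottom on either side; then turn the heavy side straight down. Finish while holding the wheel still and firmly there, by a bottle or its rim, so that a balance weight can be fitted, and leave the other things on the table where they are.

Things in the scene. Friction and masses are not known exactly. Their poses are not given: they have to be found in the camera images.
- mixer: The sample mixer: white and grey motor housing behind the wheel, 130 mm wide, 205 mm tall, fixed to the table. Origin: on the table under the housing's front part, 60 mm behind the wheel. x runs level along the spindle, from the wheel into the housing (the wheel's front faces -x, towards the robot); y is to the left as one faces the wheel; z is up.
- hub (a point): Centre of the wheel, on the level spindle, 170 mm above the table, mid-thickness of the disc; axes as the mixer's. The wheel is an upright white disc 252 mm across and 8 mm thick, its rim free all round, with six bottles through it and a hub and nut standing 34 mm out in front. It can be turned several turns either way.
- wheel: The wheel with its bottles; origin at the hub. Its heavy side ('heavy', 95 mm from the spindle) is unseen, not reported, may lie anywhere and does not start at the bottom. Its weight turns with up to 0.17-0.21 N m; the bearing drags at 0.09 both ways, so when let go it sinks (some 2 s) and sticks 25-35 degrees short of the bottom, on the side it came from; near the very top it may stick too.
- bottle1 (a point): One of six alike bottles, fast in the disc on a 95 mm radius, 60 degrees apart, numbered clockwise seen from the front. Lies level along the spindle. Point: on its axis, 36 mm in front of the disc's middle, where to push or pinch. White body 40 mm across from 16 to 47 mm in front; behind it a 49 mm rubber collar, before it a grey 30 mm cap ending 74 mm in front.
- bottle2 (a point): Bottle 2, like bottle1, 60 degrees clockwise from it as seen from the front; the same point on its axis.
- bottle3 (a point): Bottle 3, like bottle1, 120 degrees clockwise from it as seen from the front; the same point on its axis.
- bottle4 (a point): Bottle 4, like bottle1, 180 degrees clockwise from it as seen from the front; the same point on its axis.
- bottle5 (a point): Bottle 5, like bottle1, 240 degrees clockwise from it as seen from the front; the same point on its axis.
- bottle6 (a point): Bottle 6, like bottle1, 300 degrees clockwise from it as seen from the front; the same point on its axis. A small dark index screw on both faces of the disc, 112 mm from the spindle, lies half-way between bottle6 and bottle1.
- cup: Bystander: red plastic cup, 96 mm across the rim, 115 mm tall. Its origin is the centre of its underside.
- squeeze: Bystander: white squeeze bottle with a thin nozzle, 56 mm across, 158 mm tall. Its origin is the centre of its underside.
- dropper: Bystander: clear dropper bottle with a cap, 38 mm across, 96 mm tall. Its origin is the centre of its underside.
- bandage: Bystander: roll of bandage standing on end, 64 mm across, 50 mm tall. Its origin is the centre of its underside.
- dish: Bystander: round steel dish, 160 mm across, 35 mm tall. Its origin is the centre of its underside.
- forceps: Bystander: steel forceps lying flat, 130 mm long, 8 mm high. Its origin is the centre of its underside.
- spare: Bystander: spare capped sample bottle standing on the table near the mixer, 40 mm across, 94 mm tall. Its origin is the centre of its underside.
- weight: Bystander: small brass balance weight with a knob, 34 mm across, 29 mm tall, standing near the mixer. Its origin is the centre of its underside.

How it is judged:
At the end, for the whole second after the job is handed in: The wheel's heavy side is within 12 degrees of straight down, the wheel is at rest, the fingers bear on the wheel or its bottles with more than 2 N, and no bystander is more than 30 mm from where it stood (y of heavy in the frame of hub between -0.02 and 0.02 m and height (world z) of heavy below 0.1 m and angular speed of wheel below 0.05 rad/s and contact force between the fingers and wheel above 2 N and distance of each of cup, squeeze, dropper, bandage, dish, forceps, spare, weight from where it was at the start of the episode below 0.03 m); the arm keeps its last pose, push and grip.
It fails at once if a bystander is shifted by more than 30 mm (distance of any of cup, squeeze, dropper, bandage, dish, forceps, spare, weight from where it was at the start of the episode above 0.03 m).
It also fails if it takes over 61 s, if anything falls off the work surface, if the arm or the gripper's body presses on something with over 40 N, if the wrist force passes 120 N, or if a joint passes its speed limit or range.

ROBOT

A 6-joint arm with a two-finger parallel gripper is mounted at the origin on the work surface. World frame = base frame: x ahead of the robot, y to its left, z up, the work surface at z = 0. Lengths are in m, angles in rad, forces in N, time in s.
With the tool pointing down it reaches from about 0.375 to 0.975 m from the base axis. Payload 3.8 kg.
Tool frame: the origin (TCP) lies midway between the tips of the shut fingers; the grasp point (between the pads) lies 19 mm behind it; z points along the fingers, y is the line along which they close (so a half turn about z gives the same grasp; the last joint's range is limited). The gripper opens to 85 mm and grips with 20 to 120 N. Pads are 22 mm wide; open, the fingers measure 114 mm over their backs; the gripper's body (76 mm by 85 mm) begins 54 mm behind the grasp point. The pads swing forward as they close: fully open they stand 13 mm farther back than shut.
Start: joints at [1.294, 0.264, 1.604, -0, 1.274, -0.037], TCP at [0.16, 0.656, 0.231] pointing down, gripper open.
Joint ranges: [-2.63, 2.63], [-0.94, 2.18], [0.31, 2.57], [-1.31, 4.45], [0, 2.66], [-2.55, 2.55]. Speed limits (rad/s): [2.57, 2.57, 3.14, 3.14, 3.14, 3.14].

INTERFACE

Orientations are given as a rotation vector (axis times angle).
In Python, from workcell import read_state, vision, ticket gives the robot as it stands. The module is installed in compiled form; this text tells all that it offers.
- The arm moves only by the tool jog_arm, never from a script. Its arguments are lists of equal length, an entry for each row: "turn": the turn, a rotation vector about the tool's x, y, z in rad, a list of three; "delta_pos": the shift along the tool's x, y, z in m, a list of three; "gripper": the finger opening in m, from 0 to 0.0854. In form: {"turn": [[rx, ry, rz], ...], "delta_pos": [[dx, dy, dz], ...], "gripper": [gripper, ...]}. A call has 1 to 20 rows; each row shifts and turns the commanded pose from where the row before left it, along the tool's axes as they then stand; what a row does not reach is not made up. A row lasts 1/12 s, in which the tool goes at most 41.7 mm and 7.16 degrees, less where a joint would pass 70% of its speed; a pose out of reach is approached as far as the arm can. A call with a gripper value outside its range is refused whole. The fingers move at their own pace and stop on an object; "grip_force" is the grip in N (left out, the last holds). Time passes only in rows, so rows that do not move let the fingers close. It gives the time, the measured TCP pose, the force, the opening and the grip force at its end, in the units of the state.
- read_state(): the state, without advancing time (a new reading comes with each control period).
- vision.read_camera(name): name is "scene" or "top" or "wrist"; returns the picture (420x560x3 uint8, red, green, blue); there is no depth.
- vision.calibration(name): a dict with "vfov" (degrees; the focal length in pixels is half the picture's height over the tangent of half this angle, whatever the lens; pixels are square), "cx", "cy" (the principal point, pixels), "dist" ([k1, k2, p1, p2, k3] as OpenCV has them; the pictures are not rectified), "R" (3x3) and "t" (3): a world point X has camera coordinates R X + t; the wrist camera has in their place "mount" (4x4, takes a point from camera to tool coordinates, whose origin is the TCP and whose axes are the flange's). Camera axes: x right, y down, z forward; pixel columns grow to the right and rows downward; lengths in m; the calibration is good to about 2 mm. A picture is of the moment at which its call begins: read the wrist's pose just before it. calibration takes no time and is no camera call.
- ticket.finish_job(): hands the job in; it is judged then, once.
The state is a dict: "time": time; "q": joint angles; "joint_vel": joint speeds; "joint_torque": joint torques, N m; "tool_pos": TCP position; "tcp_rot": TCP orientation; "wrist_force": force on the tool from outside, world axes, zero at the start; "torque": the same for the moment, N m; "width": opening from 0.0 (shut) to 1.0 (fully open); "grip_force": force on a finger pad.
Only numpy, scipy, OpenCV 4.12 (cv2) and the standard library are available. Lean on these libraries where they do the work, as an engineer would, in place of code of your own. Each camera call takes 0.05 s, during which the arm holds its last target. There are 200 camera calls.

## Working session

There is one attempt and no reset: what is moved stays moved. The work goes in short steps, Python scripts to look and compute and a tool call to move; the robot and the scene stay as the last step left them, time stands still between calls to the robot, and variables do not carry over. Pictures are saved under pics/ and viewed, at most 10 in all, crops included, and the job is handed in when it is done.

Besides the shell and the picture viewer there is one more tool, called after "Emit:" as name(argument=value, ...), one argument or row to a line, values as JSON. jog_arm: Moves the arm, as the interface text tells. Its arguments: {"type":"object","properties":{"turn":{"type":"array","items":{"type":"array","items":{"type":"number"}}},"delta_pos":{"type":"array","items":{"type":"array","items":{"type":"number"}}},"gripper":{"type":"array","items":{"type":"number"}},"grip_force":{"type":"number"}},"required":["turn","delta_pos","gripper"]}

```bash
mkdir -p pics; python3 - <<'E'
from workcell import read_state, vision
import cv2
s=read_state();print({k:(v if not hasattr(v,'__len__') else [round(float(x),3) for x in v]) for k,v in s.items()})
for n in("scene","top"):
    im=vision.read_camera(n);cv2.imwrite(f"pics/{n}0.png",im[:,:,::-1]);print(n,vision.calibration(n))
print(vision.calibration("wrist"))
E
```

```text
{'time': 0.0, 'q': [1.294, 0.265, 1.605, 0.0, 1.274, -0.037], 'joint_vel': [-0.001, 0.001, 0.0, -0.0, -0.001, -0.0], 'joint_torque': [-0.0, -51.51, -36.732, -0.0, 0.013, -0.0], 'tool_pos': [0.16, 0.655, 0.23], 'tcp_rot': [-0.376, -3.119, 0.003], 'wrist_force': [-0.597, 0.148, 0.122], 'torque': [0.003, 0.013, -0.03], 'grip_force': 0.0, 'width': 0.9989698661348564}
scene {'vfov': 49.03898912021541, 'cx': 273.87528531549964, 'cy': 206.92523537143515, 'dist': array([-0.07422714,  0.        ,  0.        ,  0.        ,  0.        ]), 'R': array([[ 0.33611798,  0.94169532,  0.01531744],
       [ 0.69992658, -0.23887556, -0.67308339],
       [-0.63018052,  0.23695651, -0.73940795]]), 't': array([-0.1667416 , -0.24460528,  1.68233486])}
top {'vfov': 50.03077247020022, 'cx': 283.2858984552935, 'cy': 210.36781000209882, 'dist': array([0.02817233, 0.        , 0.        , 0.        , 0.        ]), 'R': array([[-0.00848611, -0.99992767, -0.00852334],
       [-0.98919245,  0.00964211, -0.14630561],
       [ 0.14637721,  0.00718966, -0.98920272]]), 't': array([0.00443761, 0.54886001, 1.17483471])}
{'vfov': 69.08314731990903, 'cx': 280.02129169695763, 'cy': 212.36971676621505, 'dist': array([-0.07046202,  0.        ,  0.        ,  0.        ,  0.        ]), 'mount': array([[-4.25454917e-04, -9.53217132e-01, -3.02286153e-01,
         7.70259374e-02],
       [ 9.99998843e-01, -8.46978605e-04,  1.26337276e-03,
         1.58609925e-04],
       [-1.46029847e-03, -3.02285265e-01,  9.53216390e-01,
        -1.41872204e-01],
       [ 0.00000000e+00,  0.00000000e+00,  0.00000000e+00,
         1.00000000e+00]])}
```

View pics/scene0.png

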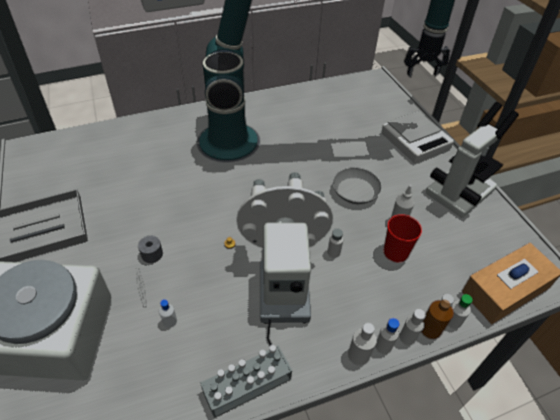

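View pics/top0.png

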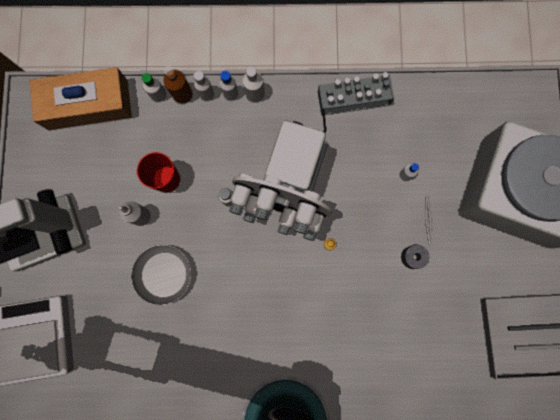

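```bash
python3 - <<'E'
import cv2,numpy as np
a=cv2.imread("pics/scene0.png")[165:325,215:355];b=cv2.imread("pics/top0.png")[110:260,200:350]
a=cv2.resize(a,(400,457),interpolation=cv2.INTER_CUBIC)
b=cv2.resize(b,(400,400),interpolation=cv2.INTER_CUBIC)
c=np.zeros((457,800,3),np.uint8);c[:,:400]=a;c[:400,400:]=b
cv2.imwrite("pics/crop0.png",c)
E
cat > h.py <<'E'
import numpy as np,cv2
from workcell import read_state,vision
from scipy.spatial.transform import Rotation as R_
def K(c):
    f=210/np.tan(np.radians(c["vfov"])/2); return np.array([[f,0,c["cx"]],[0,f,c["cy"]],[0,0,1]])
def cam(n,s=None):
    c=vision.calibration(n)
    if n!="wrist": return c,np.array(c["R"]),np.array(c["t"])
    s=s or read_state(); T=np.eye(4);T[:3,:3]=R_.from_rotvec(s["tcp_rot"]).as_matrix();T[:3,3]=s["tool_pos"]
    M=np.linalg.inv(T@np.array(c["mount"])); return c,M[:3,:3],M[:3,3]
def proj(n,P,s=None):
    c,R,t=cam(n,s); return cv2.projectPoints(np.asarray(P,float).reshape(-1,1,3),cv2.Rodrigues(R)[0],t,K(c),c["dist"])[0][:,0]
def ray(n,uv,s=None):
    c,R,t=cam(n,s); p=cv2.undistortPoints(np.asarray(uv,float).reshape(-1,1,2),K(c),c["dist"])[:,0]
    d=np.c_[p,np.ones(len(p))]@R; return -R.T@t,d
def onz(n,uv,z,s=None):
    o,d=ray(n,uv,s); return o+d*((z-o[2])/d[:,2])[:,None]
E
```

```text
(no output)
```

View pics/crop0.png

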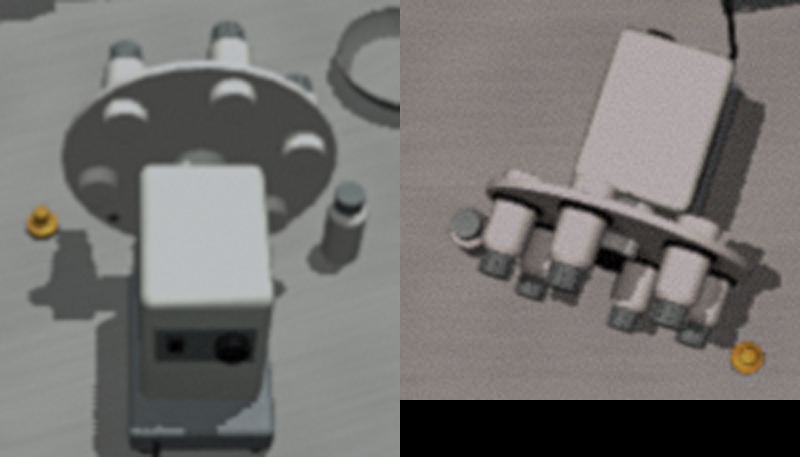

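```bash
cat >> h.py <<'E'
def hubT(p):  # hub x,y,yaw -> R,o ; mixer x axis yaw
    c,s=np.cos(p[2]),np.sin(p[2]); return np.array([[c,-s,0],[s,c,0],[0,0,1]]),np.array([p[0],p[1],.17])
def wp(p,th,r,x):  # th clockwise from top seen from front
    R,o=hubT(p); th=np.asarray(th); return o+np.stack([x+0*th,-r*np.sin(th),r*np.cos(th)],-1)@R.T
E
python3 - <<'E'
from h import *
from scipy.optimize import least_squares
S=lambda a:np.array(a)/2.857+[215,165]
T=lambda a:(np.array(a)-[400,0])/2.667+[200,110]
caps=T([[496,262],[567,275],[668,312],[532,287],[624,318],[692,332]])
scr=S([[113,217]]);ext=[S([62,155])[0],S([337,155])[0],S([210,64])[1]]
def f(p,full=False):
    k=np.arange(6)*np.pi/3
    c=proj("top",wp(p,p[3]+k,.095,-.0605))
    D=np.linalg.norm(caps[:,None]-c[None],axis=2)
    from scipy.optimize import linear_sum_assignment as l
    i,j=l(D); e=proj("scene",wp(p,np.linspace(0,2*np.pi,180),.126,.004))
    r=[(caps-c[j]).ravel(),(proj("scene",wp(p,[p[3]-np.pi/6],.112,.004))-scr).ravel(),[e[:,0].min()-ext[0],e[:,0].max()-ext[1],e[:,1].min()-ext[2]]]
    return np.concatenate(r)
best=None
g=onz("top",T([[615,225]]),.17)[0]
for a in np.linspace(0,2*np.pi,24,endpoint=False):
    s=least_squares(f,[g[0],g[1],-.3,a],loss="soft_l1")
    if best is None or s.cost<best.cost: best=s
print(best.cost,best.x.round(4),np.degrees(best.x[2:]),f(best.x).round(1))
np.save("p.npy",best.x)
for n,uv,z in[("weight",[[745,357]],.02),("spare",[[466,225]],.09)]: print(n,onz("top",T(uv),z))
for n,uv,z in[("cup",[[156,168]],.1),("dish",[[164,275]],.02),("band",[[416,257]],.05),("dropper",[[411,171]],.08),("squeeze",[[128,211]],.12)]: print(n,onz("top",uv,z))
E
```

```text
Traceback (most recent call last):
  File "h.py", line 12, in proj
    c,R,t=cam(n,s); return cv2.projectPoints(np.asarray(P,float).reshape(-1,1,3),cv2.Rodrigues(R)[0],t,K(c),c["dist"])[0][:,0]
          ~~~^^^^^
  File "h.py", line 7, in cam
    c=vision.calibration(n)
ValueError: time passes only in moves, steps and waits
```

```bash
sed -i 's/^def cam(n,s=None):/_C={}\ndef cam(n,s=None):/; s/    c=vision.calibration(n)/    if n not in _C: _C[n]=vision.calibration(n)\n    c=_C[n]/' h.py
cat > fit.py <<'E'
from h import *
from scipy.optimize import least_squares
from scipy.optimize import linear_sum_assignment as l
S=lambda a:np.array(a)/2.857+[215,165]
T=lambda a:(np.array(a)-[400,0])/2.667+[200,110]
caps=T([[496,262],[567,275],[668,312],[532,287],[624,318],[692,332]])
scr=S([[113,217]]);ext=[S([62,155])[0],S([337,155])[0],S([210,64])[1]]
def f(p):
    k=np.arange(6)*np.pi/3
    c=proj("top",wp(p,p[3]+k,.095,-.0605))
    i,j=l(np.linalg.norm(caps[:,None]-c[None],axis=2)); e=proj("scene",wp(p,np.linspace(0,2*np.pi,180),.126,.004))
    return np.concatenate([(caps-c[j]).ravel(),(proj("scene",wp(p,[p[3]-np.pi/6],.112,.004))-scr).ravel(),[e[:,0].min()-ext[0],e[:,0].max()-ext[1],e[:,1].min()-ext[2]]])
best=None
g=onz("top",T([[615,225]]),.17)[0]
for a in np.linspace(0,2*np.pi,24,endpoint=False):
    s=least_squares(f,[g[0],g[1],-.3,a],loss="soft_l1")
    if best is None or s.cost<best.cost: best=s
print(best.cost,best.x.round(4),np.degrees(best.x[2:]),f(best.x).round(1))
np.save("p.npy",best.x)
for n,uv,z in[("weight",[[745,357]],.02),("spare",[[466,225]],.09)]: print(n,onz("top",T(uv),z))
for n,uv,z in[("cup",[[156,168]],.1),("dish",[[164,275]],.02),("band",[[416,257]],.05),("dropper",[[411,171]],.08),("squeeze",[[128,211]],.12)]: print(n,onz("top",uv,z))
E
python3 fit.py
```

```text
2.6069700206417457 [ 0.5604  0.0034 -0.3139  2.8802] [-17.98643691 165.02076286] [-0.2 -0.4  0.9 -0.  -0.7  0.2  0.2  0.7  0.4  0.6 -0.1  0.6  0.  -1.3
 -0.7 -0.3 -1. ]
weight [[ 0.45884401 -0.12461462  0.02      ]]
spare [[0.5851491  0.15115986 0.09      ]]
cup [[0.654743   0.32931406 0.1       ]]
dish [[0.3793861  0.32174651 0.02      ]]
band [[ 0.42034042 -0.34790721  0.05      ]]
dropper [[ 0.64449597 -0.33793773  0.08      ]]
squeeze [[0.53930101 0.39019395 0.12      ]]
```

```bash
cat >> h.py <<'E'
def p4(): return np.load("p.npy")
def inhub(s=None):
    s=s or read_state(); R,o=hubT(p4()); return R.T@(np.array(s["tool_pos"])-o)
_A=np.radians(np.arange(-105,106,1))
def score(im):
    g=cv2.GaussianBlur(im.mean(2).astype(np.float32),(0,0),1)
    uv=proj("scene",wp(p4(),_A,.095,.018)).astype(np.float32)
    return cv2.remap(g,uv[:,0].reshape(1,-1),uv[:,1].reshape(1,-1),cv2.INTER_LINEAR)[0]
def phase60(im,lo=-60,hi=75):  # bottle phase mod 60 deg, contrast
    v=score(im);a=np.degrees(_A);m=(a>=lo)&(a<=hi);b=[]
    for ph in range(60):
        d=np.abs((a-ph+30)%60-30); k=np.exp(-(d/10)**2); b.append(np.corrcoef(k[m],v[m])[0,1])
    return int(np.argmax(b)),round(float(max(b)),2)
E
python3 - <<'E'
from h import *
im=cv2.imread("pics/scene0.png")
print(phase60(im),score(im)[::5].round())
s=read_state();print("hub frame tcp",inhub(s).round(3))
R=R_.from_rotvec(s["tcp_rot"]).as_matrix();H=hubT(p4())[0]
want=H@np.diag([-1,1,-1.]);print("turn",R_.from_matrix(R.T@want).as_rotvec().round(4))
for th in(165,225,285,345,45,105):print(th,wp(p4(),np.radians(th),.095,-.042).round(3))
E
```

```text
(35, 0.4) [ 71.  71.  70.  70.  71.  71.  75. 125. 174. 127.  78.  71.  71.  71.
  71.  71.  73.  71.  71.  80.  95.  71.  71.  71.  71.  71.  70.  89.
 142.  87.  71.  71.  70.  70.  71.  71.  71.  72.  91. 115. 110.  82.
  71.]
hub frame tcp [-0.582  0.496  0.06 ]
turn [-0.0021  0.      0.0741]
165 [ 0.513 -0.007  0.078]
225 [0.541 0.08  0.103]
285 [0.549 0.104 0.195]
345 [0.528 0.04  0.262]
45 [ 0.5   -0.048  0.237]
105 [ 0.492 -0.071  0.145]
```

```bash
python3 - <<'E'
from h import *
im=cv2.imread("pics/scene0.png");p=p4();a=np.degrees(_A)
g=cv2.GaussianBlur(im.mean(2).astype(np.float32),(0,0),1);out=[]
for r in np.arange(.08,.115,.003):
  for x in np.arange(.0,.04,.004):
    uv=proj("scene",wp(p,_A,r,x)).astype(np.float32)
    v=cv2.remap(g,uv[:,0].reshape(1,-1),uv[:,1].reshape(1,-1),cv2.INTER_LINEAR)[0]
    m=(a>-90)&(a<75)
    for ph in range(36,56):
        d=np.abs((a-ph+30)%60-30);out.append((np.corrcoef(np.exp(-(d/10)**2)[m],v[m])[0,1],ph,round(r,3),round(x,3)))
out.sort(reverse=True);print(*out[:8],sep="\n")
print(proj("scene",wp(p,np.radians([-15,45,-75]),.095,.004)),proj("scene",wp(p,np.radians([-15,45,-75]),.095,.03)))
E
```

```text
Traceback (most recent call last):
NameError: name '_A' is not defined
```

Emit:
jog_arm(
  turn=[
    [0, 0, 0.037],
    [0, 0, 0.037],
    [0, 0, 0],
    [0, 0, 0],
    [0, 0, 0],
    [0, 0, 0],
    [0, 0, 0],
    [0, 0, 0],
    [0, 0, 0],
    [0, 0, 0],
    [0, 0, 0],
    [0, 0, 0],
    [0, 0, 0],
    [0, 0, 0],
    [0, 0, 0],
    [0, 0, 0],
    [0, 0, 0],
    [0, 0, 0],
    [0, 0, 0],
    [0, 0, 0],
  ],
  delta_pos=[
    [0, 0, -0.04],
    [0, 0, -0.04],
    [-0.03, -0.025, -0.01],
    [-0.03, -0.025, 0],
    [-0.03, -0.025, 0],
    [-0.03, -0.025, 0],
    [-0.03, -0.025, 0],
    [-0.03, -0.025, 0],
    [-0.03, -0.025, 0],
    [-0.03, -0.025, 0],
    [-0.03, -0.025, 0],
    [-0.03, -0.025, 0],
    [-0.03, -0.025, 0],
    [-0.03, -0.025, 0],
    [-0.03, -0.025, 0],
    [-0.03, -0.025, 0],
    [-0.03, -0.025, 0],
    [-0.03, -0.025, 0],
    [-0.03, -0.021, 0],
    [-0.03, 0, 0],
  ],
  gripper=[0.085, 0.085, 0.085, 0.085, 0.085, 0.085, 0.085, 0.085, 0.085, 0.085, 0.085, 0.085, 0.085, 0.085, 0.085, 0.085, 0.085, 0.085, 0.085, 0.085],
)

```text
time: 1.77
tool_pos: [0.5439, 0.0845, 0.3211]
tcp_rot: [-0.496, -3.102, 0.003]
wrist_force: [0.8, 0.3, 0.3]
width: 0.996
grip_force: 0.0
```

```bash
sed -i 's/_A/AA/g' h.py; python3 - <<'E'
from h import *
im=cv2.imread("pics/scene0.png");p=p4();a=np.degrees(AA)
g=cv2.GaussianBlur(im.mean(2).astype(np.float32),(0,0),1);out=[]
for r in np.arange(.08,.115,.003):
  for x in np.arange(.0,.04,.004):
    uv=proj("scene",wp(p,AA,r,x)).astype(np.float32)
    v=cv2.remap(g,uv[:,0].reshape(1,-1),uv[:,1].reshape(1,-1),cv2.INTER_LINEAR)[0]
    m=(a>-90)&(a<75)
    for ph in range(36,56):
        d=np.abs((a-ph+30)%60-30);out.append((np.corrcoef(np.exp(-(d/10)**2)[m],v[m])[0,1],ph,round(r,3),round(x,3)))
out.sort(reverse=True);print(*out[:8],sep="\n")
print(proj("scene",wp(p,np.radians([-15,45,-75]),.095,.004)),proj("scene",wp(p,np.radians([-15,45,-75]),.095,.03)))
print(inhub())
im=vision.read_camera("scene");c=cv2.resize(im[135:295,200:360,::-1],(480,480),interpolation=cv2.INTER_CUBIC)
w=cv2.resize(vision.read_camera("wrist")[:,:,::-1],(320,240));o=np.zeros((480,800,3),np.uint8);o[:,:480]=c;o[:240,480:]=w
cv2.imwrite("pics/c1.png",o)
E
```

```text
(np.float64(0.9565739752354719), 44, np.float64(0.101), np.float64(0.004))
(np.float64(0.9563309709645914), 45, np.float64(0.107), np.float64(0.008))
(np.float64(0.9561684860345271), 45, np.float64(0.101), np.float64(0.004))
(np.float64(0.9551691699459381), 44, np.float64(0.104), np.float64(0.004))
(np.float64(0.9546344839156153), 45, np.float64(0.104), np.float64(0.004))
(np.float64(0.9529250104231157), 44, np.float64(0.107), np.float64(0.008))
(np.float64(0.9486922218270227), 44, np.float64(0.098), np.float64(0.004))
(np.float64(0.9457234853351794), 44, np.float64(0.11), np.float64(0.008))
[[295.5877025  196.09281684]
 [258.43234318 203.26845469]
 [320.2666295  213.81696907]] [[296.23788506 203.84579005]
 [258.49938636 211.02810508]
 [321.25221893 221.48640652]]
[-0.04075053  0.07201142  0.15113463]
```

View pics/c1.png

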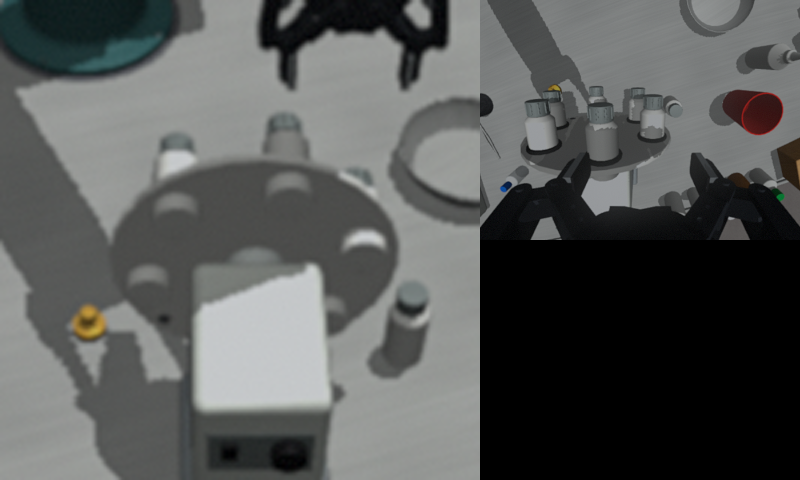

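Emit:
jog_arm(
  turn=[
    [0, 0, 0],
    [0, 0, 0],
    [0, 0, 0],
    [0, 0, 0],
    [0, 0, 0],
    [0, 0, 0],
    [0, 0, 0],
    [0, 0, 0],
  ],
  delta_pos=[
    [0, -0.0235, 0],
    [0, -0.0235, 0],
    [0, 0, 0.03],
    [0, 0, 0.03],
    [0, 0, 0.018],
    [0, 0, 0],
    [0, 0, 0],
    [0, 0, 0],
  ],
  gripper=[0.085, 0.085, 0.085, 0.085, 0.085, 0.05, 0.05, 0.05],
  grip_force=20,
)

```text
time: 2.53
tool_pos: [0.5299, 0.0443, 0.2446]
tcp_rot: [0.49, 3.102, 0.001]
wrist_force: [0.6, 0.5, 0.1]
width: 0.599
grip_force: 0.0
```

```bash
sed -i 's/,.095,.018)/,.102,.004)/' h.py; python3 - <<'E'
from h import *
im=vision.read_camera("scene");s=read_state();print(s["time"],phase60(im),inhub(s).round(4))
# arc in tool y,z for later: y_tool=+y hub, z_tool=-z
for a,b,n in((-15,40,8),(-15,-40,4)):
    t=np.radians(np.linspace(a,b,n+1));y=-.095*np.sin(t);z=.095*np.cos(t);print(np.c_[np.diff(y),-np.diff(z)].round(4).tolist())
H=hubT(p4())[0];print(H.T@np.array(s["wrist_force"]))
E
```

```text
2.5833 (43, 0.9) [-0.0411  0.0296  0.0752]
[[-0.0112, -0.0023], [-0.0114, -0.0009], [-0.0114, 0.0004], [-0.0113, 0.0018], [-0.011, 0.0031], [-0.0105, 0.0044], [-0.0099, 0.0056], [-0.0092, 0.0068]]
[[0.0098, 0.0032], [0.0094, 0.0043], [0.0089, 0.0053], [0.0083, 0.0062]]
[0.03519631 0.52909487 0.1293759 ]
```

Emit:
jog_arm(
  turn=[
    [0, 0, 0],
    [0, 0, 0],
    [0, 0, 0],
    [0, 0, 0],
    [0, 0, 0],
    [0, 0, 0],
    [0, 0, 0],
    [0, 0, 0],
  ],
  delta_pos=[
    [0, -0.006, -0.001],
    [0, -0.006, -0.001],
    [0, -0.006, -0.0005],
    [0, -0.006, -0.0005],
    [0, -0.006, 0],
    [0, -0.006, 0],
    [0, -0.006, 0.001],
    [0, -0.006, 0.001],
  ],
  gripper=[0.05, 0.05, 0.05, 0.05, 0.05, 0.05, 0.05, 0.05],
)

```text
time: 3.25
tool_pos: [0.5142, -0.0027, 0.244]
tcp_rot: [-0.491, -3.102, 0.001]
wrist_force: [0.1, 1.7, 1.9]
width: 0.587
grip_force: 0.6
```

Emit:
jog_arm(
  turn=[
    [0, 0, 0],
    [0, 0, 0],
    [0, 0, 0],
    [0, 0, 0],
    [0, 0, 0],
    [0, 0, 0],
    [0, 0, 0],
    [0, 0, 0],
  ],
  delta_pos=[
    [0, -0.006, 0.0015],
    [0, -0.006, 0.002],
    [0, -0.0055, 0.0025],
    [0, -0.0055, 0.003],
    [0, -0.0055, 0.003],
    [0, -0.0055, 0.003],
    [0, -0.005, 0.003],
    [0, -0.005, 0.003],
  ],
  gripper=[0.05, 0.05, 0.05, 0.05, 0.05, 0.05, 0.05, 0.05],
)

```text
time: 3.92
tool_pos: [0.5008, -0.0442, 0.2228]
tcp_rot: [-0.491, -3.103, 0.0]
wrist_force: [-0.3, 1.2, 1.1]
width: 0.585
grip_force: 0.2
```

```bash
python3 - <<'E'
from h import *
im=vision.read_camera("scene");s=read_state();print(s["time"],phase60(im),inhub(s).round(4),s["width"])
H=hubT(p4())[0];print(H.T@np.array(s["wrist_force"]))
E
```

```text
3.9667 (37, 0.94) [-0.0424 -0.0645  0.0521] 0.5865437505675408
[ 0.47846993 -1.28613422  0.63224109]
```

Emit:
jog_arm(
  turn=[
    [0, 0, 0],
    [0, 0, 0],
    [0, 0, 0],
  ],
  delta_pos=[
    [0, 0, -0.035],
    [0, 0, -0.04],
    [0, 0, -0.03],
  ],
  gripper=[0.06, 0.085, 0.085],
)

```text
time: 4.22
tool_pos: [0.501, -0.0439, 0.3301]
tcp_rot: [0.491, 3.103, -0.0]
wrist_force: [1.3, 0.8, 0.9]
width: 0.956
grip_force: 0.0
```

```bash
cat > watch.py <<'E'
from h import *
import sys
for i in range(int(sys.argv[1])):
    im=vision.read_camera("scene"); print(phase60(im),end=" ")
cv2.imwrite("pics/last.png",im[:,:,::-1]); s=read_state(); print(s["time"],inhub(s).round(4))
E
python3 watch.py 45
```

```text
(48, 0.98) (49, 0.97) (51, 0.96) (52, 0.95) (54, 0.93) (56, 0.92) (58, 0.92) (0, 0.91) (2, 0.9) (4, 0.89) (7, 0.88) (9, 0.89) (12, 0.9) (15, 0.92) (18, 0.94) (21, 0.96) (24, 0.96) (26, 0.97) (30, 0.97) (33, 0.97) (36, 0.98) (39, 0.98) (42, 0.98) (45, 0.98) (48, 0.97) (50, 0.96) (53, 0.94) (56, 0.93) (58, 0.91) (1, 0.9) (3, 0.89) (5, 0.89) (7, 0.88) (9, 0.89) (11, 0.89) (13, 0.9) (15, 0.91) (16, 0.92) (17, 0.94) (18, 0.94) (19, 0.95) (20, 0.95) (21, 0.96) (21, 0.96) (22, 0.96) 6.4667 [-0.0419 -0.063   0.1583]
```

Emit:
jog_arm(
  turn=[
    [0, 0, 0],
    [0, 0, 0],
    [0, 0, 0],
    [0, 0, 0],
    [0, 0, 0],
    [0, 0, 0],
    [0, 0, 0],
    [0, 0, 0],
    [0, 0, 0],
    [0, 0, 0],
  ],
  delta_pos=[
    [0, 0.04, 0],
    [0, 0.04, 0],
    [0, 0.04, 0],
    [0, 0.0015, 0],
    [0, 0, 0.035],
    [0, 0, 0.035],
    [0, 0, 0.03],
    [0, 0, 0],
    [0, 0, 0],
    [0, 0, 0],
  ],
  gripper=[0.085, 0.085, 0.085, 0.085, 0.085, 0.085, 0.085, 0.05, 0.05, 0.05],
)

```text
time: 7.3
tool_pos: [0.5395, 0.0717, 0.2301]
tcp_rot: [0.491, 3.101, 0.0]
wrist_force: [-2.9, -3.2, -0.9]
width: 0.599
grip_force: 4.1
```

```bash
python3 watch.py 2; python3 - <<'E'
from h import *
from scipy.optimize import least_squares
from scipy.integrate import odeint
tr=np.array([48,49,51,52,54,56,58,60,62,64,67,69,72,75,78,81,84,86,90,93,96,99,102,105,108,110,113,116,118,121,123,125,127,129,131,133,135,136,137,138,139,140,141,141,142],float)
t=np.arange(len(tr))*.05
# alpha=heavy angle cw from bottom ; bottle4 = alpha + b
def sim(p):
    g,d,c,b,v0=p
    f=lambda y,t:[y[1],-g*np.sin(y[0])-d*np.tanh(y[1]/.02)-c*y[1]]
    return np.degrees(odeint(f,[np.radians(tr[0]-b),v0],t,hmax=.01)[:,0])+b
for r in(.17,.19,.21):
    s=least_squares(lambda q:sim([q[0],q[0]*.09/r,*q[1:]])-tr,[5,1,170,.3],x_scale=[1,1,10,.1]);print(r,s.x,s.cost)
E
```

```text
(25, 0.89) (24, 0.88) 7.4 [-0.0404  0.0584  0.061 ]
0.17 [  4.46288555   1.64602372 162.08695266   0.45511548] 4.212938751935019
0.19 [ 10.47282682   5.02407912 173.03767794   0.37258572] 2.192454469443052
0.21 [  5.65954606   2.8089082  165.0357676    0.36810901] 2.060561037790057
```

Emit:
jog_arm(
  turn=[
    [0, 0, 0],
    [0, 0, 0],
    [0, 0, 0],
    [0, 0, 0],
    [0, 0, 0],
    [0, 0, 0],
    [0, 0, 0],
    [0, 0, 0],
    [0, 0, 0],
    [0, 0, 0],
    [0, 0, 0],
    [0, 0, 0],
    [0, 0, 0],
    [0, 0, 0],
    [0, 0, 0],
    [0, 0, 0],
    [0, 0, 0],
    [0, 0, 0],
    [0, 0, 0],
    [0, 0, 0],
  ],
  delta_pos=[
    [0.001, -0.006, -0.004],
    [0.001, -0.006, -0.004],
    [0.001, -0.0065, -0.0035],
    [0.001, -0.0065, -0.003],
    [0, -0.007, -0.002],
    [0, -0.007, -0.0015],
    [0, -0.007, -0.001],
    [0, -0.007, -0.0005],
    [0, -0.007, 0],
    [0, -0.007, 0],
    [0, -0.007, 0.0005],
    [0, -0.007, 0.001],
    [0, -0.007, 0.002],
    [0, -0.007, 0.0025],
    [0, -0.0065, 0.003],
    [0, -0.0065, 0.0035],
    [0, -0.006, 0.004],
    [0, -0.006, 0.0045],
    [0, -0.006, 0.005],
    [0, -0.005, 0.005],
  ],
  gripper=[0.05, 0.05, 0.05, 0.05, 0.05, 0.05, 0.05, 0.05, 0.05, 0.05, 0.05, 0.05, 0.05, 0.05, 0.05, 0.05, 0.05, 0.05, 0.05, 0.05],
)

```text
time: 9.07
tool_pos: [0.4941, -0.052, 0.2162]
tcp_rot: [-0.491, -3.103, 0.0]
wrist_force: [0.7, 1.6, 2.5]
width: 0.588
grip_force: 1.5
```

```bash
python3 watch.py 1;python3 -c "
from h import *
print(hubT(p4())[0].T@np.array(read_state()['wrist_force']))"
```

```text
(46, 0.95) 9.1167 [-0.0467 -0.0742  0.0449]
[-0.34328126 -0.15413013 -0.47864298]
```

Emit:
jog_arm(
  turn=[
    [0, 0, 0],
    [0, 0, 0],
    [0, 0, 0],
  ],
  delta_pos=[
    [0, 0, -0.035],
    [0, 0, -0.04],
    [0, 0, -0.03],
  ],
  gripper=[0.06, 0.085, 0.085],
)

```text
time: 9.37
tool_pos: [0.4937, -0.0523, 0.3228]
tcp_rot: [-0.491, -3.101, 0.003]
wrist_force: [1.3, -0.5, 0.7]
width: 0.95
grip_force: 0.0
```

```bash
python3 watch.py 40
```

```text
(43, 0.98) (42, 0.98) (40, 0.98) (39, 0.98) (38, 0.98) (37, 0.97) (37, 0.98) (36, 0.98) (35, 0.98) (35, 0.97) (34, 0.98) (34, 0.97) (33, 0.97) (33, 0.97) (32, 0.98) (32, 0.98) (32, 0.97) (31, 0.97) (31, 0.97) (31, 0.97) (31, 0.97) (31, 0.97) (31, 0.97) (31, 0.97) (30, 0.97) (30, 0.97) (30, 0.97) (30, 0.97) (30, 0.97) (30, 0.97) (30, 0.97) (30, 0.97) (30, 0.97) (30, 0.97) (30, 0.97) (30, 0.98) (30, 0.97) (30, 0.97) (30, 0.98) (30, 0.98) 11.3667 [-0.0459 -0.0726  0.1518]
```

```bash
python3 - <<'E'
from h import *
from scipy.optimize import least_squares
from scipy.integrate import odeint
A=np.array([48,49,51,52,54,56,58,60,62,64,67,69,72,75,78,81,84,86,90,93,96,99,102,105,108,110,113,116,118,121,123,125,127,129,131,133,135,136,137,138,139,140,141,141,142],float)
B=np.array([43,42,40,39,38,37,37,36,35,35,34,34,33,33,32,32,32,31,31,31,31,31,31,31]+[30]*16,float)+180
def sim(tr,g,d,c,b,v0,a0):
    f=lambda y,t:[y[1],-g*np.sin(y[0])-d*np.tanh(y[1]/.02)-c*y[1]]
    return np.degrees(odeint(f,[np.radians(a0-b),v0],np.arange(len(tr))*.05,hmax=.01)[:,0])+b
for r in(.16,.17,.18,.19,.21):
    s=least_squares(lambda q:np.r_[sim(A,q[0],q[0]*.09/r,q[1],q[2],q[3],q[4])-A,sim(B,q[0],q[0]*.09/r,q[1],q[2],q[5],q[6])-B],[8,3,172,.3,48,-.3,223],x_scale=[1,1,10,.1,1,.1,1]);print(r,s.x.round(2),s.cost, (sim(A,*[s.x[0],s.x[0]*.09/r,*s.x[1:5]])-A)[-3:])
E
```

```text
0.16 [ 14.24   5.59 176.98   0.65  47.3   -0.41 222.74] 9.356738657940037 [-0.75987227 -0.19921546 -0.72575513]
0.17 [ 21.79   9.36 178.41   0.55  47.7   -0.52 223.04] 7.0096024824125704 [-0.47327634  0.23069848 -0.14253202]
0.18 [ 39.13  18.14 179.72   0.39  47.95  -0.8  223.27] 7.066672561793365 [-0.0397572   0.7883574   0.54285355]
0.19 [119.92  59.32 180.92  -0.51  48.    -1.67 223.07] 10.221935591632505 [0.41399823 1.34292128 1.19969536]
0.21 [393.71 217.4  182.95   0.43  48.02  -4.49 223.03] 28.12971276452259 [1.73591352 2.83079708 2.85105316]
```

Emit:
jog_arm(
  turn=[
    [0, 0, 0],
    [0, 0, 0],
    [0, 0, 0],
    [0, 0, 0],
    [0, 0, 0],
    [0, 0, 0],
    [0, 0, 0],
  ],
  delta_pos=[
    [-0.004, 0.025, 0],
    [0, 0, 0.03],
    [0, 0, 0.03],
    [0, 0, 0.027],
    [0, 0, 0],
    [0, 0, 0],
    [0, 0, 0],
  ],
  gripper=[0.085, 0.085, 0.085, 0.085, 0.05, 0.05, 0.05],
)

```text
time: 11.95
tool_pos: [0.5067, -0.0291, 0.2363]
tcp_rot: [0.491, 3.101, 0.0]
wrist_force: [-0.2, -0.5, 0.4]
width: 0.601
grip_force: 0.0
```

Emit:
jog_arm(
  turn=[
    [0, 0, 0],
    [0, 0, 0],
    [0, 0, 0],
    [0, 0, 0],
    [0, 0, 0],
    [0, 0, 0],
    [0, 0, 0],
    [0, 0, 0],
    [0, 0, 0],
    [0, 0, 0],
  ],
  delta_pos=[
    [0, 0.005, -0.0025],
    [0, 0.005, -0.0025],
    [0, 0.005, -0.002],
    [0, 0.005, -0.002],
    [0, 0.005, -0.0015],
    [0, 0.005, -0.001],
    [0, 0.005, -0.001],
    [0, 0.005, -0.0005],
    [0, 0.006, 0],
    [0, 0.006, 0],
  ],
  gripper=[0.05, 0.05, 0.05, 0.05, 0.05, 0.05, 0.05, 0.05, 0.05, 0.05],
)

```text
time: 12.78
tool_pos: [0.522, 0.0211, 0.2477]
tcp_rot: [-0.491, -3.103, 0.0]
wrist_force: [-0.9, -1.4, 1.8]
width: 0.582
grip_force: 0.9
```

Emit:
jog_arm(
  turn=[
    [0, 0, 0],
    [0, 0, 0],
    [0, 0, 0],
    [0, 0, 0],
    [0, 0, 0],
    [0, 0, 0],
    [0, 0, 0],
    [0, 0, 0],
  ],
  delta_pos=[
    [0, 0, 0],
    [0, 0, 0],
    [0, 0, 0],
    [0, 0, 0],
    [0, 0, 0],
    [0, 0, 0],
    [0, 0, 0],
    [0, 0, 0],
  ],
  gripper=[0.03, 0.03, 0.03, 0.03, 0.03, 0.03, 0.03, 0.03],
  grip_force=40,
)

```text
time: 13.45
tool_pos: [0.522, 0.0211, 0.2479]
tcp_rot: [0.491, 3.103, 0.002]
wrist_force: [-0.2, 4.3, 2.3]
width: 0.452
grip_force: 40.2
```

```bash
python3 watch.py 2; python3 - <<'E'
import cv2,numpy as np
im=cv2.imread("pics/last.png")
cv2.imwrite("pics/c2.png",cv2.resize(im[135:295,200:360],(560,560),interpolation=cv2.INTER_CUBIC))
E
```

```text
(56, 0.88) (56, 0.88) 13.55 [-0.042   0.0049  0.0779]
```

View pics/c2.png

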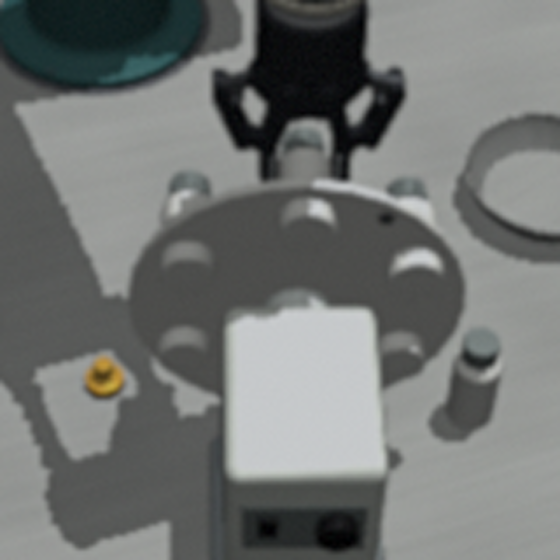

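The picture shows the gripper pinching the top bottle. The index screw at pixel (387, 217) is where it should be for the heavy side down, and the bystanders beside the mixer have not moved.

```bash
python3 -c "
from workcell import ticket
print(ticket.finish_job())"
```

```text
the job is handed in; nothing more can be done
None
```

I handed the job in at about 13.6 s with the wheel pinched firmly at its top bottle (40 N). By my estimate the heavy side is within about 3° of straight down; that is the midpoint of the two places it stuck, backed by a fit to both swings. No bystander looked moved, and the hand-in returned no verdict.

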